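Draw the tall capacitor from a packed crate and stand it in the tester's nest

ROBOT

A 6-joint arm with a two-finger parallel gripper is mounted at the origin on the work surface. World frame = base frame: x ahead of the robot, y to its left, z up, the work surface at z = 0. Lengths are in mm, angles in degrees, forces in N, time in s.
With the tool pointing down it reaches from about 300 to 850 mm from the base axis. Payload 4.2 kg.
Tool frame: the origin (TCP) lies at the very end of the fingers, on their centre line; the grasp point (between the pads) lies 19 mm behind it (env.grasp_offset is the distance from the TCP to the grasp point, in mm); z points along the fingers, y is the line along which they close (so a half turn about z gives the same grasp; the last joint's range is limited). The gripper opens to 91 mm and grips with 3 to 60 N. Pads are 32 mm wide; open, the fingers measure 118 mm over their backs; the gripper's body (76 mm by 178 mm) begins 60 mm behind the grasp point.
Start: joints at [75.688, 18.312, 89.639, -0, 72.044, -1.146], TCP at [130.976, 559.9, 213.976] pointing down, gripper open.
Joint ranges: [-177.97, 177.97], [-48.28, 115.42], [12.27, 149.76], [-77.06, 257.06], [2.81, 150.46], [-146.56, 146.56]. Speed limits (degrees/s): [147.25, 147.25, 180, 180, 180, 180].

INTERFACE

Orientations are given as [roll, pitch, yaw] about the fixed x, y, z axes, in that order (R = Rz(yaw) Ry(pitch) Rx(roll)).
In Python, from workcell import env gives the robot as it stands. The module is installed in compiled form; this text tells all that it offers.
- The arm moves only by the tool send_rows, never from a script. Its argument "motion" is a list of rows, each an object of numbers: "tx", "ty", "tz": the shift along the tool's x, y, z in units of 500 mm (1.0 is 500 mm); "rx", "ry", "rz": the turn, a rotation vector about the tool's x, y, z in units of 30 degrees (1.0 is 30 degrees); "gripper": the closure, from -1 (fully open) to 1 (shut). In form: [{"tx": .., "ty": .., "tz": .., "rx": .., "ry": .., "rz": .., "gripper": ..}, ...]. A call has 1 to 12 rows; each row shifts and turns the commanded pose from where the row before left it, along the tool's axes as they then stand; what a row does not reach is not made up. A row lasts 1/8 s, in which the tool goes at most 62.5 mm and 10.7 degrees, less where a joint would pass 70% of its speed; a pose out of reach is approached as far as the arm can. A call with a number of a shift or a turn outside -1 to 1 is refused whole. A call with a gripper value outside its range is refused whole. The fingers move at their own pace and stop on an object; "grip_force" is the grip in N (left out, the last holds). Time passes only in rows, so rows that do not move let the fingers close. It gives the time, the measured TCP pose, the force, the opening and the grip force at its end, in the units of the state.
- env.state(): the state, without advancing time (a new reading comes with each control period).
- env.grab_frame(name): name is "side" or "top"; returns a dict with "frame" (400x640x3 uint8, red, green, blue), "vertical_fov" (degrees; the focal length in pixels is half the picture's height over the tangent of half this angle, whatever the lens; pixels are square), "cx", "cy" (the principal point, pixels), "k1" (the pictures are not rectified: a ray, as slopes to the right and down, at radius r is drawn at 1 + k1 r^2 times it, then the intrinsics apply), "rvec" (rotation vector, rad) and "tvec" (3), from world to camera coordinates, as OpenCV has them. Camera axes: x right, y down, z forward; pixel columns grow to the right and rows downward; lengths in mm; the calibration is good to about 2 mm. A picture is of the moment at which its call begins. There is no depth.
- env.job_done(): hands the job in; it is judged then, once.
The state is a dict: "time_s": time; "qpos": joint angles; "qvel": joint speeds; "effort": joint torques, N m; "ee_pos": TCP position; "ee_rot": TCP orientation; "force": force on the tool from outside, world axes, zero at the start; "torque": the same for the moment, N m; "gripper_width": finger opening in mm; "gripper_force": force on a finger pad.
Only numpy, scipy, OpenCV 4.12 (cv2) and the standard library are available. Lean on these libraries where they do the work, as an engineer would, in place of code of your own. Each camera call takes 0.05 s, during which the arm holds its last target. There are 200 camera calls.

TASK

Pull the one tall capacitor can straight up out of the tightly packed wooden crate, leaving the square block beside it standing in the crate. Stand the can upright inside the rim of the empty test nest (the other nest is taken): set it down, do not drop it, and let go.

Things in the scene. Friction and masses are not known exactly. Their poses are not given: they have to be found in the camera images.
- can: The item to move: a round bare-aluminium capacitor can with a black top, 36 mm in diameter and 112 mm tall (plus two 4 mm brass terminals on its top), 0.11 to 0.23 kg. Origin: centre of its underside, z up along the can. It is the only tall thing in the crate, in one of the two inner places, its neighbours touching it on all four sides. They are at most 58 mm tall, so its top 54 mm stands free above them. It slides out upwards with little resistance.
- crate: Open plywood crate fixed to the bench, outside 121 mm (x) by 157 mm (y) by 50 mm high, walls and floor 6 mm thick. Origin: centre of its underside, z up, at bench height. It holds twelve loose capacitors packed 3 (x) by 4 (y) at 36.2 mm pitch, all standing on the crate's floor. The two inner places lie at x = 0, y = +18.1 or -18.1 mm of the crate. The tops of the short ones are 56 to 64 mm above the crate's underside, above its rim.
- block: Square bare-aluminium block capacitor with a black top, 36 by 36 by 54 mm tall, the only square one, in the crate's other inner place beside the tall can. Origin: centre of its underside, z up. It stays standing in the crate.
- nest: The empty one of two alike test nests, fixed to the bench: a square grey plastic dish 84 by 84 mm outside with a flat floor 6 mm above the bench, 70 by 70 mm, inside a rim 7 mm thick that rises 8 mm above that floor. Origin: centre of its underside, z up, x and y along its sides. The other nest, at least 100 mm away centre to centre, already holds a like tall can, fixed, its top 118 mm above the bench (122 mm with the terminals).
There are look-alikes about, which are no part of the job. Several things look just like the crate: the one meant starts farthest from the robot's base.

How it is judged:
By the outcome, as a careful person would: the job done as asked, in the order asked, and still so for the second after the job is handed in, with the robot touching nothing.
It also fails if it takes over 35 s, if anything falls off the work surface, if the arm or the gripper's body presses on something with over 40 N, if the wrist force passes 120 N, or if a joint passes its speed limit or range.

## Working session

There is one attempt and no reset: what is moved stays moved. The work goes in short steps, Python scripts to look and compute and a tool call to move; the robot and the scene stay as the last step left them, time stands still between calls to the robot, and variables do not carry over. Pictures are saved under pics/ and viewed, at most 10 in all, crops included, and the job is handed in when it is done.

Besides the shell and the picture viewer there is one more tool, called after "Call:" as name(argument=value, ...) on one line, values as JSON. send_rows: Moves the arm, as the interface text tells. Shifts and turns lie within -1 to 1; 1 stands for 500 mm of shift or 30 degrees of turn. Its arguments: {"type":"object","properties":{"motion":{"type":"array"},"grip_force":{"type":"number"}},"required":["motion"]}

```bash
mkdir -p pics
cat > h.py <<'E'
import numpy as np, cv2, pickle
from workcell import env
def grab(n,tag):
    d=env.grab_frame(n); cv2.imwrite(f'pics/{tag}.png',d['frame'][:,:,::-1]); pickle.dump(d,open(f'{tag}.pkl','wb')); return d
def load(tag): return pickle.load(open(f'{tag}.pkl','rb'))
def K(d):
    f=200/np.tan(np.radians(d['vertical_fov'])/2); return np.array([[f,0,d['cx']],[0,f,d['cy']],[0,0,1.]]),np.array([d['k1'],0,0,0.])
def proj(d,P):
    k,D=K(d); return cv2.projectPoints(np.array(P,float).reshape(-1,1,3),np.array(d['rvec'],float),np.array(d['tvec'],float),k,D)[0].reshape(-1,2)
def at(d,uv,z):
    k,D=K(d); n=cv2.undistortPoints(np.array(uv,float).reshape(-1,1,2),k,D).reshape(-1,2)
    R=cv2.Rodrigues(np.array(d['rvec'],float))[0]; c=-R.T@np.array(d['tvec'],float).ravel()
    r=np.c_[n,np.ones(len(n))]@R; return c+r*((z-c[2])/r[:,2])[:,None]
E
python3 -c "
from h import *
for n in('top','side'):
    d=grab(n,n+'0'); print({k:v for k,v in d.items() if k!='frame'})
print(env.state())"
```

```text
{'vertical_fov': 56.34461651912425, 'cx': 318.704915904802, 'cy': 197.37877882049443, 'k1': -0.0802023336017313, 'rvec': array([ 2.18473   , -2.17872001,  0.18119476]), 'tvec': array([ -6.41932903, 418.24265448, 654.85723518])}
{'vertical_fov': 51.984153511369264, 'cx': 317.23172173867846, 'cy': 203.37092508819003, 'k1': -0.0753583902211432, 'rvec': array([ 2.33301325, -0.78832058,  0.3109804 ]), 'tvec': array([-332.33180515,  224.22593476,  713.14955208])}
{'time_s': 0.1, 'qpos': array([ 7.56885088e+01,  1.83479261e+01,  8.96981903e+01, -1.57542244e-03,
        7.20425600e+01, -1.14538264e+00]), 'qvel': array([ 0.05133903,  0.01202388, -0.2046099 , -0.00048634, -0.02142814,
        0.01717094]), 'effort': array([ 8.41472902e-04, -4.13328552e+01, -2.32507396e+01,  7.30543910e-02,
        4.22567641e-02, -5.88086482e-05]), 'ee_pos': array([130.86595453, 559.4644897 , 213.21316766]), 'ee_rot': array([-1.79911311e+02, -2.74959479e-04,  1.66834378e+02]), 'force': array([-0.02088862,  0.24813003, -0.1268755 ]), 'torque': array([ 0.01833525,  0.05513397, -0.0238538 ]), 'gripper_force': 0.0, 'gripper_width': 90.95029146820997}
```

View pics/top0.png

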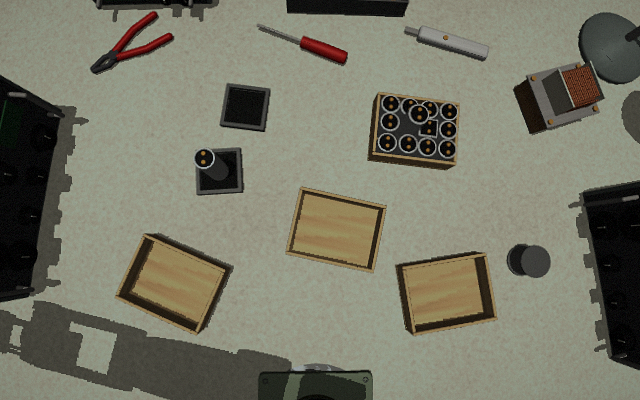

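View pics/side0.png

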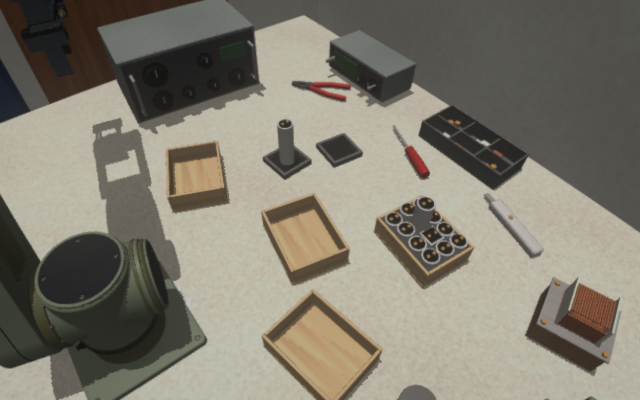

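The top view shows the full crate centred near (415,130), with the tall can's top near (419,114) and the block near (429,128). The empty nest is at (245,106) and the taken one at (219,171). The side view shows the same layout, with the crate at (425,235) and the empty nest at (339,149). Next I'll enlarge the crate and nest.

```bash
python3 -c "
from h import *
a=load('top0')['frame'];b=load('side0')['frame']
def c(f,x,y,w,h,s): return cv2.resize(f[y:y+h,x:x+w],None,fx=s,fy=s,interpolation=cv2.INTER_CUBIC)
m=np.vstack([np.hstack([c(a,364,85,100,90,4),c(a,205,70,100,90,4)]),np.hstack([c(b,370,190,110,66,4)[:,:400],c(b,300,120,100,66,4)])])
cv2.imwrite('pics/crop.png',m[:,:,::-1]);print(m.shape)
t=load('top0')
print(at(t,[(419,114)],118),at(t,[(429,128)],60),at(t,[(245,106)],10))
print(at(t,[(379,92),(460,102),(455,168),(369,160)],50))
print(at(t,[(223,84),(270,88),(267,131),(220,127)],14))
"
```

```text
(624, 800, 3)
[[ 546.71951989 -166.69385205  118.        ]] [[ 541.64623304 -203.4630318    60.        ]] [[595.48652936 135.30254305  10.        ]]
[[ 611.75938463 -115.502498     50.        ]
 [ 597.02142841 -269.56104891   50.        ]
 [ 470.59079698 -252.80790521   50.        ]
 [ 483.165661    -94.2325418    50.        ]]
[[638.00022388 178.33695394  14.        ]
 [630.77775121  87.91769554  14.        ]
 [545.11035038  91.8261998   14.        ]
 [552.18763932 180.52548301  14.        ]]
```

View pics/crop.png

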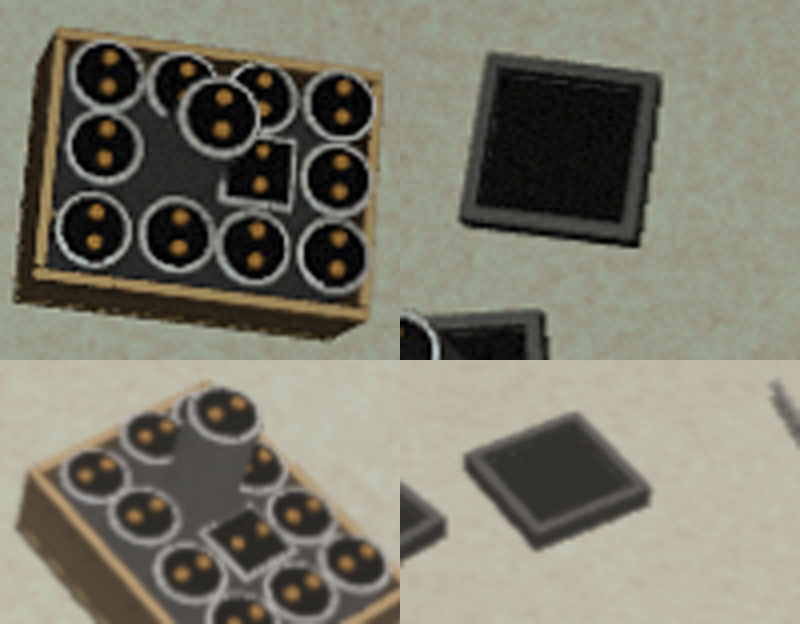

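The crop sharpens the pixels: can top at (419,114.5) in the top view and (426,203) in the side view. It also gives the crate rim and nest rim corners. I'll fit the poses from both views.

```bash
python3 -c "
from h import *
from scipy.optimize import least_squares as L
t,s=load('top0'),load('side0')
def px(l,ox,oy,dx=0,dy=0): return [((u-dx+.5)/4-.5+ox,(v-dy+.5)/4-.5+oy) for u,v in l]
print('can',at(t,px([(220,118)],364,85),118),at(s,px([(226,413)],370,190,0,360),118))
print('block',at(t,px([(260,174)],364,85),60),at(s,px([(249,542)],370,190,0,360),60))
def fit(uv,w,h,z,x0):
    P=lambda p:np.array([[p[0]+a*np.cos(p[2])-b*np.sin(p[2]),p[1]+a*np.sin(p[2])+b*np.cos(p[2]),z] for a,b in((w,h),(w,-h),(-w,-h),(-w,h))])
    r=L(lambda p:(proj(t,P(p))-uv).ravel(),x0); return r.x[:2],np.degrees(r.x[2]),r.fun.round(1)
c=fit(px([(58,30),(382,72),(370,316),(35,275)],364,85),60.5,78.5,50,[540,-185,0]);print(c)
R=lambda a:np.array([[np.cos(a),-np.sin(a)],[np.sin(a),np.cos(a)]])
for q in(18.1,-18.1): print(c[0]+R(np.radians(c[1]))@[0,q])
n=px([(488,53),(662,75),(640,240),(460,222)],205,70,400)
print(fit(n,42,42,14,[590,135,0]))
print('nest side',at(s,px([(575,412),(650,490),(466,455),(538,537)],300,120,400,360),14), 'diag mean',at(s,px([(558,474.)],300,120,400,360),14))
print('other nest can',at(t,[(204,158)],118))
"
```

```text
can [[ 546.48693508 -166.04874774  118.        ]] [[ 546.07850793 -165.86098372  118.        ]]
block [[ 541.39493511 -202.75281465   60.        ]] [[ 541.27540234 -202.48172664   60.        ]]
(array([ 545.46516708, -184.45549948]), np.float64(-6.124394296833804), array([-0.6, -1.3,  0.6, -0.7,  0.4,  1. , -0.3,  0.9]))
[ 547.39620924 -166.45880322]
[ 543.53412493 -202.45219574]
(array([593.48682856, 134.21304584]), np.float64(-6.27591868126748), array([ 0. ,  0.3, -0.1, -0.3, -0.4,  0.3,  0.4, -0.2]))
nest side [[636.95056837 171.79189759  14.        ]
 [626.4881563   88.13957994  14.        ]
 [555.67991872 180.57294705  14.        ]
 [545.42255295  97.19660199  14.        ]] diag mean [[590.46857966 132.86785264  14.        ]]
other nest can [[468.79591687 180.56154591 118.        ]]
```

Both views agree: the can is at about (546.3, −166), the block at (541.3, −202.6) and the nest at about (592, 134). The yaw can stay as it is all the way. I'll rise, then traverse to above the can.

Call:
send_rows(motion=[{"tz": -0.06, "gripper": -1}, {"tz": -0.06, "gripper": -1}, {"tx": -0.0285, "ty": -0.0306, "gripper": -1}, {"tx": -0.057, "ty": -0.0612, "gripper": -1}, {"tx": -0.057, "ty": -0.0612, "gripper": -1}, {"tx": -0.057, "ty": -0.0612, "gripper": -1}, {"tx": -0.057, "ty": -0.0612, "gripper": -1}, {"tx": -0.057, "ty": -0.0612, "gripper": -1}, {"tx": -0.057, "ty": -0.0612, "gripper": -1}, {"tx": -0.057, "ty": -0.0612, "gripper": -1}, {"tx": -0.057, "ty": -0.0612, "gripper": -1}, {"tx": -0.057, "ty": -0.0612, "gripper": -1}])

```text
invalid input at $.motion[0]: expected keys tx, ty, tz, rx, ry, rz, gripper
```

Call:
send_rows(motion=[{"tx": -0.057, "ty": -0.0612, "gripper": -1}, {"tx": -0.057, "ty": -0.0612, "gripper": -1}, {"tx": -0.057, "ty": -0.0612, "gripper": -1}, {"tx": -0.057, "ty": -0.0612, "gripper": -1}, {"tx": -0.057, "ty": -0.0612, "gripper": -1}, {"tx": -0.057, "ty": -0.0612, "gripper": -1}, {"tx": -0.057, "ty": -0.0612, "gripper": -1}, {"tx": -0.057, "ty": -0.0612, "gripper": -1}, {"tx": -0.057, "ty": -0.0612, "gripper": -1}, {"tx": -0.057, "ty": -0.0612, "gripper": -1}, {"tx": -0.0285, "ty": -0.0306, "gripper": -1}, {"gripper": -1}])

```text
invalid input at $.motion[0]: expected keys tx, ty, tz, rx, ry, rz, gripper
```

All seven keys are required in each row, so I'll resend with them.

Call:
send_rows(motion=[{"tx": 0, "ty": 0, "tz": -0.06, "rx": 0, "ry": 0, "rz": 0, "gripper": -1}, {"tx": 0, "ty": 0, "tz": -0.06, "rx": 0, "ry": 0, "rz": 0, "gripper": -1}, {"tx": -0.0285, "ty": -0.0306, "tz": 0, "rx": 0, "ry": 0, "rz": 0, "gripper": -1}, {"tx": -0.057, "ty": -0.0612, "tz": 0, "rx": 0, "ry": 0, "rz": 0, "gripper": -1}, {"tx": -0.057, "ty": -0.0612, "tz": 0, "rx": 0, "ry": 0, "rz": 0, "gripper": -1}, {"tx": -0.057, "ty": -0.0612, "tz": 0, "rx": 0, "ry": 0, "rz": 0, "gripper": -1}, {"tx": -0.057, "ty": -0.0612, "tz": 0, "rx": 0, "ry": 0, "rz": 0, "gripper": -1}, {"tx": -0.057, "ty": -0.0612, "tz": 0, "rx": 0, "ry": 0, "rz": 0, "gripper": -1}, {"tx": -0.057, "ty": -0.0612, "tz": 0, "rx": 0, "ry": 0, "rz": 0, "gripper": -1}, {"tx": -0.057, "ty": -0.0612, "tz": 0, "rx": 0, "ry": 0, "rz": 0, "gripper": -1}, {"tx": -0.057, "ty": -0.0612, "tz": 0, "rx": 0, "ry": 0, "rz": 0, "gripper": -1}, {"tx": -0.057, "ty": -0.0612, "tz": 0, "rx": 0, "ry": 0, "rz": 0, "gripper": -1}])

```text
time_s: 1.6
ee_pos: [327.7, 212.5, 272.4]
ee_rot: [-179.9, -0.1, 166.8]
force: [0.6, 1.0, -0.9]
gripper_width: 91.1
gripper_force: 0.0
```

Call:
send_rows(motion=[{"tx": -0.057, "ty": -0.0612, "tz": 0, "rx": 0, "ry": 0, "rz": 0, "gripper": -1}, {"tx": -0.057, "ty": -0.0612, "tz": 0, "rx": 0, "ry": 0, "rz": 0, "gripper": -1}, {"tx": -0.057, "ty": -0.0612, "tz": 0, "rx": 0, "ry": 0, "rz": 0, "gripper": -1}, {"tx": -0.057, "ty": -0.0612, "tz": 0, "rx": 0, "ry": 0, "rz": 0, "gripper": -1}, {"tx": -0.057, "ty": -0.0612, "tz": 0, "rx": 0, "ry": 0, "rz": 0, "gripper": -1}, {"tx": -0.057, "ty": -0.0612, "tz": 0, "rx": 0, "ry": 0, "rz": 0, "gripper": -1}, {"tx": -0.057, "ty": -0.0612, "tz": 0, "rx": 0, "ry": 0, "rz": 0, "gripper": -1}, {"tx": -0.057, "ty": -0.0612, "tz": 0, "rx": 0, "ry": 0, "rz": 0, "gripper": -1}, {"tx": -0.057, "ty": -0.0612, "tz": 0, "rx": 0, "ry": 0, "rz": 0, "gripper": -1}, {"tx": -0.057, "ty": -0.0612, "tz": 0, "rx": 0, "ry": 0, "rz": 0, "gripper": -1}, {"tx": -0.0285, "ty": -0.0306, "tz": 0, "rx": 0, "ry": 0, "rz": 0, "gripper": -1}, {"tx": 0, "ty": 0, "tz": 0, "rx": 0, "ry": 0, "rz": 0, "gripper": -1}])

```text
time_s: 3.1
ee_pos: [545.8, -166.4, 272.7]
ee_rot: [180.0, -0.2, 166.7]
force: [-0.6, -0.5, 0.4]
gripper_width: 91.2
gripper_force: 0.0
```

Call:
send_rows(motion=[{"tx": 0, "ty": 0, "tz": 0.03, "rx": 0, "ry": 0, "rz": 0, "gripper": -1}, {"tx": 0, "ty": 0, "tz": 0.05, "rx": 0, "ry": 0, "rz": 0, "gripper": -1}, {"tx": 0, "ty": 0, "tz": 0.05, "rx": 0, "ry": 0, "rz": 0, "gripper": -1}, {"tx": 0, "ty": 0, "tz": 0.05, "rx": 0, "ry": 0, "rz": 0, "gripper": -1}, {"tx": 0, "ty": 0, "tz": 0.05, "rx": 0, "ry": 0, "rz": 0, "gripper": -1}, {"tx": 0, "ty": 0, "tz": 0.05, "rx": 0, "ry": 0, "rz": 0, "gripper": -1}, {"tx": 0, "ty": 0, "tz": 0.04, "rx": 0, "ry": 0, "rz": 0, "gripper": -1}, {"tx": 0, "ty": 0, "tz": 0.03, "rx": 0, "ry": 0, "rz": 0, "gripper": -1}, {"tx": 0, "ty": 0, "tz": 0.025, "rx": 0, "ry": 0, "rz": 0, "gripper": -1}, {"tx": 0, "ty": 0, "tz": 0.013, "rx": 0, "ry": 0, "rz": 0, "gripper": -1}, {"tx": 0, "ty": 0, "tz": 0, "rx": 0, "ry": 0, "rz": 0, "gripper": -1}, {"tx": 0, "ty": 0, "tz": 0, "rx": 0, "ry": 0, "rz": 0, "gripper": -1}])

```text
time_s: 4.6
ee_pos: [547.0, -166.0, 80.4]
ee_rot: [-180.0, 0.1, 166.8]
force: [0.5, -0.1, -0.9]
gripper_width: 91.2
gripper_force: 0.0
```

```bash
python3 -c "
from h import *
d=grab('side','side1'); e=grab('top','top1')
m=np.hstack([cv2.resize(f[y:y+140,x:x+100],None,fx=4,fy=4,interpolation=cv2.INTER_CUBIC) for f,x,y in((d['frame'],375,130),(e['frame'],364,70))])
cv2.imwrite('pics/crop1.png',m[:,:,::-1]); s=env.state(); print(s['ee_pos'],s['force'])"
```

```text
[ 547.01195772 -166.00349437   80.48626952] [0.25670885 0.21747142 0.88592749]
```

View pics/crop1.png

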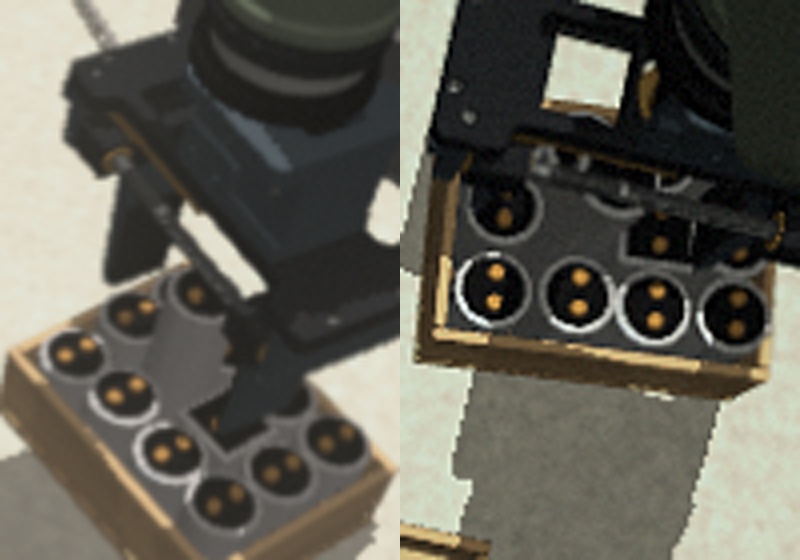

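The pictures show the open fingers on either side of the can, one above the block at about (235,400) in the left crop and nothing touched. I'll close now.

Call:
send_rows(motion=[{"tx": 0, "ty": 0, "tz": 0, "rx": 0, "ry": 0, "rz": 0, "gripper": 1}, {"tx": 0, "ty": 0, "tz": 0, "rx": 0, "ry": 0, "rz": 0, "gripper": 1}, {"tx": 0, "ty": 0, "tz": 0, "rx": 0, "ry": 0, "rz": 0, "gripper": 1}, {"tx": 0, "ty": 0, "tz": 0, "rx": 0, "ry": 0, "rz": 0, "gripper": 1}, {"tx": 0, "ty": 0, "tz": 0, "rx": 0, "ry": 0, "rz": 0, "gripper": 1}, {"tx": 0, "ty": 0, "tz": 0, "rx": 0, "ry": 0, "rz": 0, "gripper": 1}, {"tx": 0, "ty": 0, "tz": 0, "rx": 0, "ry": 0, "rz": 0, "gripper": 1}, {"tx": 0, "ty": 0, "tz": 0, "rx": 0, "ry": 0, "rz": 0, "gripper": 1}], grip_force=25)

```text
time_s: 5.7
ee_pos: [546.6, -165.8, 79.9]
ee_rot: [180.0, -0.0, 166.8]
force: [-0.3, 0.2, 0.5]
gripper_width: 35.8
gripper_force: 25.0
```

Gripped at 35.8 mm, which matches the 36 mm can. I'll lift 95 mm slowly.

Call:
send_rows(motion=[{"tx": 0, "ty": 0, "tz": -0.008, "rx": 0, "ry": 0, "rz": 0, "gripper": 1}, {"tx": 0, "ty": 0, "tz": -0.012, "rx": 0, "ry": 0, "rz": 0, "gripper": 1}, {"tx": 0, "ty": 0, "tz": -0.015, "rx": 0, "ry": 0, "rz": 0, "gripper": 1}, {"tx": 0, "ty": 0, "tz": -0.02, "rx": 0, "ry": 0, "rz": 0, "gripper": 1}, {"tx": 0, "ty": 0, "tz": -0.02, "rx": 0, "ry": 0, "rz": 0, "gripper": 1}, {"tx": 0, "ty": 0, "tz": -0.02, "rx": 0, "ry": 0, "rz": 0, "gripper": 1}, {"tx": 0, "ty": 0, "tz": -0.02, "rx": 0, "ry": 0, "rz": 0, "gripper": 1}, {"tx": 0, "ty": 0, "tz": -0.02, "rx": 0, "ry": 0, "rz": 0, "gripper": 1}, {"tx": 0, "ty": 0, "tz": -0.02, "rx": 0, "ry": 0, "rz": 0, "gripper": 1}, {"tx": 0, "ty": 0, "tz": -0.02, "rx": 0, "ry": 0, "rz": 0, "gripper": 1}, {"tx": 0, "ty": 0, "tz": -0.015, "rx": 0, "ry": 0, "rz": 0, "gripper": 1}, {"tx": 0, "ty": 0, "tz": 0, "rx": 0, "ry": 0, "rz": 0, "gripper": 1}])

```text
time_s: 7.2
ee_pos: [547.0, -166.0, 175.6]
ee_rot: [-180.0, 0.1, 166.8]
force: [0.0, 0.5, -2.0]
gripper_width: 35.6
gripper_force: 25.0
```

```bash
python3 -c "
from h import *
d=grab('side','side2')
cv2.imwrite('pics/crop2.png',cv2.resize(d['frame'][90:290,340:520],None,fx=3,fy=3,interpolation=cv2.INTER_CUBIC)[:,:,::-1]); s=env.state(); print(s['ee_pos'],s['force'],s['gripper_width'])"
```

```text
[ 546.60531992 -165.85856306  175.0723638 ] [-0.04686086 -0.43898714 -2.42114751] 35.63420218767234
```

View pics/crop2.png

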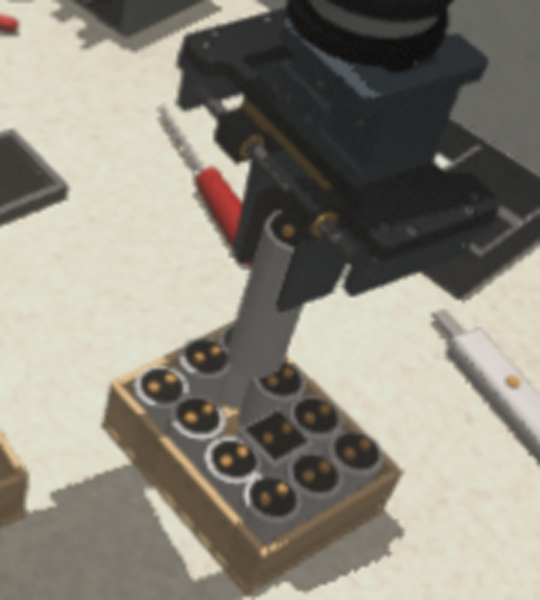

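The can is out and the block still stands at (275,435). I'll check whether the can leans by comparing with the projection of an upright one.

```bash
python3 -c "
from h import *
d=load('side2'); f=cv2.resize(d['frame'][90:290,340:520],None,fx=3,fy=3,interpolation=cv2.INTER_CUBIC).copy()
a=np.linspace(0,2*np.pi,60)
for z in(101,157,213):
    q=(proj(d,np.c_[546.6+18*np.cos(a),-166+18*np.sin(a),0*a+z])-[340,90]+.5)*3-.5
    cv2.polylines(f,[q.round().astype(int)],True,(255,0,0),1)
cv2.imwrite('pics/ov2.png',cv2.resize(f[160:460,180:360],None,fx=2,fy=2)[:,:,::-1])"
```

```text
(no output)
```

View pics/ov2.png

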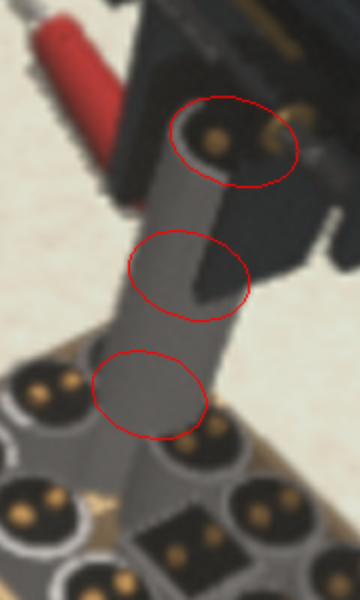

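The can matches an upright projection to within about 2 mm. I'll carry it to above the nest.

Call:
send_rows(motion=[{"tx": 0.0022, "ty": 0.0275, "tz": 0, "rx": 0, "ry": 0, "rz": 0, "gripper": 1}, {"tx": 0.0044, "ty": 0.055, "tz": 0, "rx": 0, "ry": 0, "rz": 0, "gripper": 1}, {"tx": 0.0044, "ty": 0.055, "tz": 0, "rx": 0, "ry": 0, "rz": 0, "gripper": 1}, {"tx": 0.0044, "ty": 0.055, "tz": 0, "rx": 0, "ry": 0, "rz": 0, "gripper": 1}, {"tx": 0.0044, "ty": 0.055, "tz": 0, "rx": 0, "ry": 0, "rz": 0, "gripper": 1}, {"tx": 0.0044, "ty": 0.055, "tz": 0, "rx": 0, "ry": 0, "rz": 0, "gripper": 1}, {"tx": 0.0044, "ty": 0.055, "tz": 0, "rx": 0, "ry": 0, "rz": 0, "gripper": 1}, {"tx": 0.0044, "ty": 0.055, "tz": 0, "rx": 0, "ry": 0, "rz": 0, "gripper": 1}, {"tx": 0.0044, "ty": 0.055, "tz": 0, "rx": 0, "ry": 0, "rz": 0, "gripper": 1}, {"tx": 0.0044, "ty": 0.055, "tz": 0, "rx": 0, "ry": 0, "rz": 0, "gripper": 1}, {"tx": 0.0044, "ty": 0.055, "tz": 0, "rx": 0, "ry": 0, "rz": 0, "gripper": 1}, {"tx": 0.0022, "ty": 0.0275, "tz": 0, "rx": 0, "ry": 0, "rz": 0, "gripper": 1}])

```text
time_s: 8.75
ee_pos: [591.5, 136.1, 174.4]
ee_rot: [-180.0, -0.1, 166.9]
force: [-0.6, -0.2, -2.4]
gripper_width: 35.3
gripper_force: 25.0
```

Call:
send_rows(motion=[{"tx": 0, "ty": 0, "tz": 0, "rx": 0, "ry": 0, "rz": 0, "gripper": 1}, {"tx": 0, "ty": 0, "tz": 0, "rx": 0, "ry": 0, "rz": 0, "gripper": 1}])

```text
time_s: 9.0
ee_pos: [591.6, 133.5, 174.8]
ee_rot: [-180.0, -0.0, 166.8]
force: [-0.6, 1.0, -2.3]
gripper_width: 36.1
gripper_force: 25.0
```

Call:
send_rows(motion=[{"tx": 0, "ty": 0, "tz": 0.015, "rx": 0, "ry": 0, "rz": 0, "gripper": 1}, {"tx": 0, "ty": 0, "tz": 0.025, "rx": 0, "ry": 0, "rz": 0, "gripper": 1}, {"tx": 0, "ty": 0, "tz": 0.025, "rx": 0, "ry": 0, "rz": 0, "gripper": 1}, {"tx": 0, "ty": 0, "tz": 0.025, "rx": 0, "ry": 0, "rz": 0, "gripper": 1}, {"tx": 0, "ty": 0, "tz": 0.025, "rx": 0, "ry": 0, "rz": 0, "gripper": 1}, {"tx": 0, "ty": 0, "tz": 0.02, "rx": 0, "ry": 0, "rz": 0, "gripper": 1}, {"tx": 0, "ty": 0, "tz": 0.015, "rx": 0, "ry": 0, "rz": 0, "gripper": 1}, {"tx": 0, "ty": 0, "tz": 0.012, "rx": 0, "ry": 0, "rz": 0, "gripper": 1}, {"tx": 0, "ty": 0, "tz": 0.008, "rx": 0, "ry": 0, "rz": 0, "gripper": 1}, {"tx": 0, "ty": 0, "tz": 0, "rx": 0, "ry": 0, "rz": 0, "gripper": 1}, {"tx": 0, "ty": 0, "tz": 0, "rx": 0, "ry": 0, "rz": 0, "gripper": 1}])

```text
time_s: 10.38
ee_pos: [592.2, 134.3, 90.3]
ee_rot: [180.0, 0.0, 166.8]
force: [-0.1, 0.3, -1.4]
gripper_width: 35.5
gripper_force: 25.0
```

```bash
python3 -c "
from h import *
d=grab('side','side3'); e=grab('top','top3')
m=np.hstack([cv2.resize(f[y:y+140,x:x+100],None,fx=4,fy=4,interpolation=cv2.INTER_CUBIC) for f,x,y in((d['frame'],290,50),(e['frame'],200,60))])
cv2.imwrite('pics/crop3.png',m[:,:,::-1]); s=env.state(); print(s['ee_pos'],s['force'],s['gripper_width'])"
```

```text
[592.15864974 134.26705438  90.31297703] [-0.89283161  0.06932375 -1.3618437 ] 35.67703603617979
```

View pics/crop3.png

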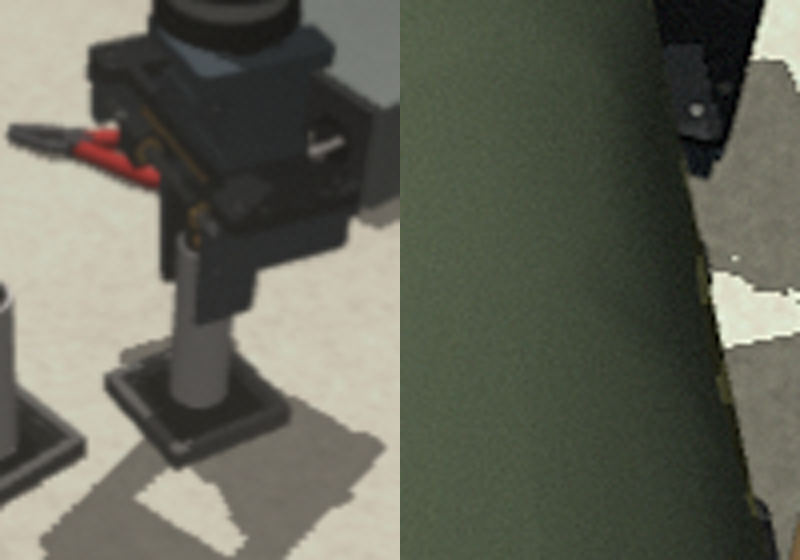

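The left crop shows the can upright over the nest, its foot at (200,395), well inside the rim. The arm hides the nest in the top view. I'll lower to contact.

Call:
send_rows(motion=[{"tx": 0, "ty": 0, "tz": 0.006, "rx": 0, "ry": 0, "rz": 0, "gripper": 1}, {"tx": 0, "ty": 0, "tz": 0.005, "rx": 0, "ry": 0, "rz": 0, "gripper": 1}, {"tx": 0, "ty": 0, "tz": 0.004, "rx": 0, "ry": 0, "rz": 0, "gripper": 1}, {"tx": 0, "ty": 0, "tz": 0.002, "rx": 0, "ry": 0, "rz": 0, "gripper": 1}, {"tx": 0, "ty": 0, "tz": 0, "rx": 0, "ry": 0, "rz": 0, "gripper": 1}, {"tx": 0, "ty": 0, "tz": 0, "rx": 0, "ry": 0, "rz": 0, "gripper": 1}])

```text
time_s: 11.22
ee_pos: [592.0, 134.2, 81.5]
ee_rot: [180.0, 0.0, 166.8]
force: [-0.1, -0.2, -1.7]
gripper_width: 35.7
gripper_force: 25.0
```

Call:
send_rows(motion=[{"tx": 0, "ty": 0, "tz": 0.002, "rx": 0, "ry": 0, "rz": 0, "gripper": 1}, {"tx": 0, "ty": 0, "tz": 0, "rx": 0, "ry": 0, "rz": 0, "gripper": 1}, {"tx": 0, "ty": 0, "tz": 0, "rx": 0, "ry": 0, "rz": 0, "gripper": 1}])

```text
time_s: 11.6
ee_pos: [591.9, 134.3, 80.4]
ee_rot: [180.0, 0.0, 166.8]
force: [-0.1, -0.6, -1.9]
gripper_width: 35.1
gripper_force: 25.0
```

Call:
send_rows(motion=[{"tx": 0, "ty": 0, "tz": 0.002, "rx": 0, "ry": 0, "rz": 0, "gripper": 1}, {"tx": 0, "ty": 0, "tz": 0, "rx": 0, "ry": 0, "rz": 0, "gripper": 1}, {"tx": 0, "ty": 0, "tz": 0, "rx": 0, "ry": 0, "rz": 0, "gripper": 1}])

```text
time_s: 11.98
ee_pos: [592.2, 134.3, 79.9]
ee_rot: [180.0, 0.0, 166.8]
force: [1.0, -1.6, 2.4]
gripper_width: 35.8
gripper_force: 25.0
```

The vertical force swung from −1.9 to +2.4 N, so the can is in contact. I'll press half a millimetre more, then release.

Call:
send_rows(motion=[{"tx": 0, "ty": 0, "tz": 0.001, "rx": 0, "ry": 0, "rz": 0, "gripper": 1}, {"tx": 0, "ty": 0, "tz": 0, "rx": 0, "ry": 0, "rz": 0, "gripper": 1}, {"tx": 0, "ty": 0, "tz": 0, "rx": 0, "ry": 0, "rz": 0, "gripper": 0}, {"tx": 0, "ty": 0, "tz": 0, "rx": 0, "ry": 0, "rz": 0, "gripper": -1}, {"tx": 0, "ty": 0, "tz": 0, "rx": 0, "ry": 0, "rz": 0, "gripper": -1}, {"tx": 0, "ty": 0, "tz": 0, "rx": 0, "ry": 0, "rz": 0, "gripper": -1}, {"tx": 0, "ty": 0, "tz": 0, "rx": 0, "ry": 0, "rz": 0, "gripper": -1}, {"tx": 0, "ty": 0, "tz": 0, "rx": 0, "ry": 0, "rz": 0, "gripper": -1}])

```text
time_s: 12.98
ee_pos: [591.9, 134.2, 78.9]
ee_rot: [180.0, -0.0, 166.8]
force: [-0.5, 0.5, -0.7]
gripper_width: 90.4
gripper_force: 0.0
```

Call:
send_rows(motion=[{"tx": 0, "ty": 0, "tz": -0.02, "rx": 0, "ry": 0, "rz": 0, "gripper": -1}, {"tx": 0, "ty": 0, "tz": -0.04, "rx": 0, "ry": 0, "rz": 0, "gripper": -1}, {"tx": 0, "ty": 0, "tz": -0.05, "rx": 0, "ry": 0, "rz": 0, "gripper": -1}, {"tx": 0, "ty": 0, "tz": -0.05, "rx": 0, "ry": 0, "rz": 0, "gripper": -1}, {"tx": 0, "ty": 0, "tz": -0.05, "rx": 0, "ry": 0, "rz": 0, "gripper": -1}, {"tx": 0, "ty": 0, "tz": -0.04, "rx": 0, "ry": 0, "rz": 0, "gripper": -1}, {"tx": 0, "ty": 0, "tz": -0.02, "rx": 0, "ry": 0, "rz": 0, "gripper": -1}, {"tx": 0, "ty": 0, "tz": 0, "rx": 0, "ry": 0, "rz": 0, "gripper": -1}])

```text
time_s: 13.98
ee_pos: [592.2, 134.3, 214.7]
ee_rot: [180.0, 0.1, 166.8]
force: [0.0, -0.9, -0.5]
gripper_width: 91.4
gripper_force: 0.0
```

```bash
python3 -c "
from h import *
d=grab('side','side4')
cv2.imwrite('pics/crop4.png',cv2.resize(d['frame'][80:290,240:490],None,fx=2.5,fy=2.5,interpolation=cv2.INTER_CUBIC)[:,:,::-1]); s=env.state(); print(s['ee_pos'],s['force'])"
```

```text
[591.73251784 134.14552205 213.76903393] [-0.40491728  0.34801606  0.56924874]
```

View pics/crop4.png

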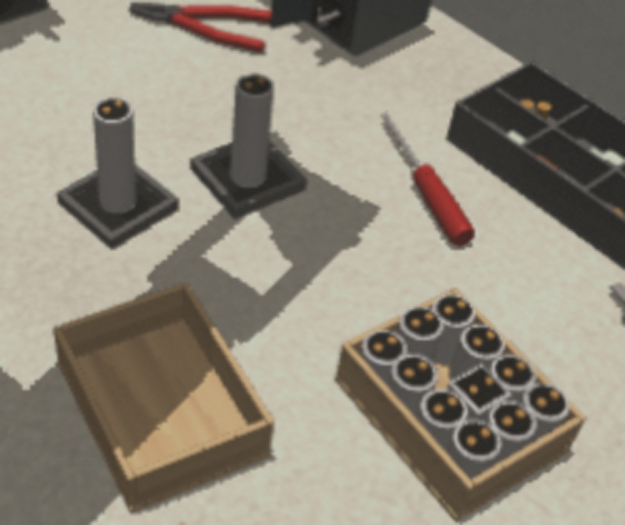

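The can stands upright in the empty nest with its foot at (250,175). The block (480,388) and the other ten capacitors are still in the crate, and the gripper is clear.

```bash
python3 -c "
from workcell import env
print(env.job_done())"
```

```text
the job is handed in; nothing more can be done
None
```

The tall can stands upright and released in the empty test nest, the block is still standing in the crate, and I handed the job in at about 14 s of the 35 s limit.

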